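# Wind a plate reader's tray home with its hand crank

### The job

The plate reader has lost power with its tray out. Pick up the loose hand crank, fit it fully down onto the square shaft on the reader's low deck, then wind it clockwise (seen from above) for as many turns as it takes until the tray is fully home against its stop, and leave the crank seated on the shaft. Be gentle: do not press hard on the shaft while fitting and do not force the crank once the tray has come up against its stop; move the tray only through the crank, and leave the other things on the bench alone.

Things in the scene. Friction and masses are not known exactly. Their poses are not given: they have to be found in the camera images.
- reader: Cream plate reader, fixed to the bench. Origin on the crank shaft's axis at bench level; x points out of its front face (roughly away from the robot), y from the shaft to the housing, z up. Low deck round the shaft: x -65 to 65 mm, y -65 to 140 mm, top 45 mm above the bench. Beside the deck stands the housing: x -130 to 100 mm, y 140 to 300 mm, 130 mm high, the tray's slot in its front (+x) face.
- shaft_foot (a point): Point on the shaft's axis at the foot of its square, on top of a fixed round collar (radius 20 mm), 49 mm above the bench. The shaft resists turning with about 0.17 N m (3 N at the crank's knob), moves the tray 20 mm per full turn and stays where it is left.
- shaft_top (a point): Top of the upright steel shaft, on its axis, 19 mm above the collar. From the collar up: a square of 14 x 14 mm, 14 mm high, then a round pilot of 11 mm diameter, 5 mm high. How the square is turned is not reported and differs from time to time.
- tray (a joint): How far the tray has gone in: 0 = fully out, 0.050 m = fully home against its hard stop. It starts somewhere from 0 to 0.010. Turning the shaft clockwise seen from above drives it in, 20 mm per turn.
- tray_front (a point): Middle of the top edge of the tray's black front panel (112 mm wide, 44 mm high). The tray carries a clear 12-well plate and slides along the reader's x. When it is home, this panel is flush with the housing's front face.
- crank: Loose steel hand crank, about 0.28 kg, lying on its flat underside, socket down. Origin: centre of the hub's underside; x along the arm to the knob, z up. Hub: a block 32 mm (x) by 24 mm (y), 50 mm high. Arm: a bar 20 mm wide, 10 mm thick, level with the underside, reaching x = 74 mm. Fully fitted, the underside lies on the shaft's collar, origin at shaft_foot.
- crank_socket (a point): Top end of the square socket in the hub's underside, on the hub's axis, 21 mm above the underside. The socket is 16.4 x 16.4 mm and 21 mm deep, open downwards, without chamfer, its sides along the crank's x and y: it goes over the square in any of four turns, with about 10 degrees of play each way.
- crank_knob (a point): Middle of the crank's knob, 60 mm along the arm from the hub's axis, 34 mm above the underside. The knob is an upright black cylinder of 20 mm diameter, from 12 to 52 mm above the underside; it spins freely about its own upright pin, so it can be held firmly while winding.
- reagent: Bystander: amber glass bottle with white cap, 60 mm diameter, about 130 mm high; origin at the centre of its underside.
- tipbox: Bystander: grey open box with dividers, 115 x 80 x 50 mm high; origin at the centre of its underside.
- beaker: Bystander: glass beaker, 70 mm diameter, 85 mm high; origin at the centre of its underside.
Things that resemble listed ones, but are neither listed nor needed, are in the scene too. There is more than one size of the crank; the one meant has the size given above.

How it is judged:
On the way, in this order (a step that is already met when the one before it is completed fails the run):
1. the crank is fitted fully down onto the square shaft (z of crank in the frame of shaft_foot below 0.004 m and horizontal distance between crank and shaft_foot below 0.005 m and angle between crank's own z axis and vertical below 0.12 rad), for 0.2 s.
2. the tray has been wound fully home with the crank on the shaft (all of step 1 and value of joint tray above 0.048 m), for 0.2 s.
At the end, for the whole second after the job is handed in: The tray is home (within 2 mm of its stop at 50 mm), and the crank, let go and at rest, sits upright on the shaft with its underside within 4 mm of the collar and within 5 mm of the shaft's axis (all of step 2 and linear speed of crank below 0.02 m/s and contact force between the fingers and crank below 0.3 N); the robot touches nothing.
It fails at once if the crank, not yet down on the shaft, is pressed on it with more than 45 N (z of crank in the frame of shaft_foot above 0.006 m and contact force between crank and reader above 45 N).
It fails at once if the fitted crank is forced: its contacts with the shaft and collar add up to more than 150 N (some 18 N at the knob) (contact force between crank and reader above 150 N).
It fails at once if the robot itself pushes the reader, its shaft or its tray (more than 3 N) (contact force between the arm and reader above 3 N).
It fails at once if a finger pushes the reader, its shaft or its tray (more than 3 N) (contact force between the fingers and reader above 3 N).
It fails at once if a bystander is moved more than 20 mm (distance of any of reagent, tipbox, beaker from where it was at the start of the episode above 0.02 m).
It also fails if it takes over 72 s, if anything falls off the work surface, if the arm or the gripper's body presses on something with over 40 N, if the wrist force passes 120 N, or if a joint passes its speed limit or range.

### The arm

A 6-joint arm with a two-finger parallel gripper is mounted at the origin on the work surface. World frame = base frame: x ahead of the robot, y to its left, z up, the work surface at z = 0. Lengths are in m, angles in rad, forces in N, time in s.
With the tool pointing down it reaches from about 0.35 to 0.85 m from the base axis. Payload 8.1 kg.
Tool frame: the origin (TCP) lies between the finger pads; the fingertips stand 11 mm ahead of it and the grasp point (between the pads) lies 8 mm behind it (robot.tips_ahead is the distance from the TCP to the fingertips, in m); z points along the fingers, y is the line along which they close (so a half turn about z gives the same grasp; the last joint's range is limited). The gripper opens to 93 mm and grips with 3 to 60 N. Pads are 15 mm wide; open, the fingers measure 128 mm over their backs; the gripper's body (75 mm by 188 mm) begins 65 mm behind the grasp point.
Start: joints at [1.023, 0.13, 1.488, -0, 1.523, -0.085], TCP at [0.268, 0.537, 0.23] pointing down, gripper open.
Joint ranges: [-2.96, 2.96], [-0.89, 2.26], [0.02, 2.5], [-1.34, 4.48], [0, 2.73], [-2.66, 2.66]. Speed limits (rad/s): [2.39, 2.39, 2.79, 3.14, 3.14, 3.14].

### API

Orientations are given as a rotation vector (axis times angle).
In Python, from plant import robot gives the robot as it stands. The module is installed in compiled form; this text tells all that it offers.
- The arm moves only by the tool move_arm, never from a script. Its argument "deltas" is one flat list of numbers, 7 for each row, row after row: the shift along the tool's x, y, z in m, then the turn, a rotation vector about the tool's x, y, z in rad, then the opening, from 0 (shut) to 1 (fully open). A call has 1 to 12 rows; each row is the pose to reach, as a shift and turn from the pose commanded when the call began, along the tool's axes at that moment; what a row does not reach only later rows make up. A row lasts 1/8 s, in which the tool goes at most 62.5 mm and 10.7 degrees, less where a joint would pass 70% of its speed; a pose out of reach is approached as far as the arm can. A call with a gripper value outside its range is refused whole. The fingers move at their own pace and stop on an object; "squeeze" is the grip in N (left out, the last holds). Time passes only in rows, so rows that repeat a pose let the fingers close. It gives the time, the measured TCP pose, the force, the opening and the grip force at its end, in the units of the state.
- robot.read_state(): the state, without advancing time (a new reading comes with each control period).
- robot.read_camera(name): name is "scene" or "top"; returns (picture, depth): 420x560x3 uint8, red, green, blue; 420x560 float32, m along the optical axis (not along the pixel's ray), 0 where there is no reading.
- robot.camera_model(name): a dict with "K" (3x3 intrinsics, pixels), "R" (3x3) and "t" (3): a world point X has camera coordinates R X + t. Camera axes: x right, y down, z forward; pixel columns grow to the right and rows downward; lengths in m; the calibration is good to about 2 mm. A picture is of the moment at which its call begins. camera_model takes no time and is no camera call.
- robot.close_job(): hands the job in; it is judged then, once.
Trained networks look in the newest picture that a camera, given by its name, has taken for a name from the list of things; names that differ only in an ending like _2 or _b are one class to them, and where a whole thing is asked for, a point or a joint stands for the part that bears it (a point fixed in the world has none). Each returns a list of dicts, best first, with "confidence" (0 to 1); they miss things now and then, are a little off and sometimes report something else, mostly with a low value. They report only what shows in the picture. A call takes as long as a camera call. They do not tell look-alikes from the thing itself.
- robot.recognise(camera, label): "uv" ([column, row] in pixels, amid what is visible of it).
The state is a dict: "t": time; "q": joint angles; "dq": joint speeds; "joint_torque": joint torques, N m; "tool_pos": TCP position; "orientation": TCP orientation; "force": force on the tool from outside, world axes, zero at the start; "wrist_torque": the same for the moment, N m; "opening": finger opening in m; "gripper_force": force on a finger pad.
Only numpy, scipy, OpenCV 4.12 (cv2) and the standard library are available. Lean on these libraries where they do the work, as an engineer would, in place of code of your own. Each camera call takes 0.05 s, during which the arm holds its last target. There are 200 camera calls.

## Working session

There is one attempt and no reset: what is moved stays moved. The work goes in short steps, Python scripts to look and compute and a tool call to move; the robot and the scene stay as the last step left them, time stands still between calls to the robot, and variables do not carry over. Pictures are saved under pics/ and viewed, at most 10 in all, crops included, and the job is handed in when it is done.

Besides the shell and the picture viewer there is one more tool, called after "Emit:" in YAML: its name, and indented under it one key for each argument. move_arm: Moves the arm, as the interface text tells. Its arguments: {"type":"object","properties":{"deltas":{"type":"array","items":{"type":"number"}},"squeeze":{"type":"number"}},"required":["deltas"]}

```bash
mkdir -p pics
cat > h.py <<'E'
import numpy as np, cv2
from plant import robot
def px(name,uv,d):
    m=robot.camera_model(name);K=np.array(m["K"]);R=np.array(m["R"]);t=np.array(m["t"])
    c=np.linalg.inv(K)@np.array([uv[0],uv[1],1.])*d
    return R.T@(c-t)
def proj(name,X):
    m=robot.camera_model(name);c=np.array(m["R"])@np.array(X)+np.array(m["t"]);p=np.array(m["K"])@c
    return p[:2]/p[2]
def cloud(name,dep):
    m=robot.camera_model(name);K=np.array(m["K"]);R=np.array(m["R"]);t=np.array(m["t"])
    v,u=np.mgrid[:dep.shape[0],:dep.shape[1]]
    c=np.stack([(u-K[0,2])/K[0,0]*dep,(v-K[1,2])/K[1,1]*dep,dep],-1)
    return (c-t)@R
def save(n,p): cv2.imwrite("pics/"+n+".png",cv2.cvtColor(p,cv2.COLOR_RGB2BGR))
E
python3 - <<'E'
from h import *
for c in("scene","top"):
    p,d=robot.read_camera(c);save(c+"0",p);np.save(c+"0.npy",d)
    P=cloud(c,d)
    for l in("crank","crank_knob","shaft_top","reader","tray_front","reagent","tipbox","beaker"):
        for r in robot.recognise(c,l)[:4]:
            u,v=map(int,r["uv"]);print(c,l,r["uv"],round(r["confidence"],2),P[v,u].round(3) if d[v,u]>0 else None)
print(robot.read_state())
a=cv2.imread("pics/scene0.png");b=cv2.imread("pics/top0.png")
E
```

```text
scene crank [220.9, 191.0] 0.86 [ 0.454 -0.259  0.028]
scene crank [235.3, 167.2] 0.72 [ 0.32  -0.272  0.006]
scene crank [206.9, 219.7] 0.69 [ 0.559 -0.252  0.022]
scene crank_knob [218.9, 190.3] 0.63 [ 0.455 -0.265  0.031]
scene crank_knob [205.0, 220.3] 0.49 [ 0.559 -0.255  0.017]
scene crank_knob [238.3, 169.9] 0.44 [ 0.335 -0.256  0.015]
scene shaft_top [406.2, 234.5] 0.77 [0.538 0.238 0.131]
scene shaft_top [222.0, 187.1] 0.38 [ 0.411 -0.275  0.001]
scene reader [404.4, 235.6] 0.76 [0.544 0.234 0.133]
scene tray_front [419.2, 275.7] 0.62 [0.591 0.287 0.069]
scene reagent [199.8, 245.4] 0.6 [ 0.688 -0.199  0.085]
scene tipbox [142.7, 224.9] 0.77 [ 0.632 -0.397  0.025]
scene beaker [165.4, 172.1] 0.97 [ 0.478 -0.409  0.073]
top crank [349.1, 223.4] 0.69 [ 0.432 -0.261  0.01 ]
top crank [352.7, 264.6] 0.55 [ 0.311 -0.269  0.008]
top crank [346.5, 185.3] 0.42 [ 0.548 -0.254  0.01 ]
top crank_knob [351.9, 265.2] 0.65 [ 0.308 -0.266  0.005]
top crank_knob [346.0, 226.5] 0.63 [ 0.423 -0.252  0.009]
top crank_knob [348.1, 186.5] 0.52 [ 0.544 -0.259  0.013]
top shaft_top [177.9, 207.4] 
[... 403 characters left out ...]
004]
{'t': 0.9, 'q': array([ 1.02261785e+00,  1.30385849e-01,  1.48820398e+00, -3.55392610e-06,
        1.52303183e+00, -8.53981511e-02]), 'dq': array([-1.52617317e-03,  2.59799599e-05,  1.94285061e-03,  1.49242157e-04,
        7.65522043e-04,  1.01556107e-03]), 'joint_torque': array([-9.01717285e-04, -5.59766042e+01, -4.92053890e+01,  7.65863503e-02,
        2.29169719e-02, -2.36767448e-05]), 'tool_pos': array([0.26783868, 0.53689195, 0.22964149]), 'orientation': array([-7.20462574e-01, -3.05785914e+00,  4.50309577e-05]), 'force': array([-0.20903802,  0.16122339, -0.71227158]), 'wrist_torque': array([0.02524471, 0.03462204, 0.00979936]), 'gripper_force': 0.0, 'opening': 0.09303290651372668}
```

Run:
```python
import cv2
b=cv2.imread("pics/top0.png");a=cv2.imread("pics/scene0.png")
cv2.imwrite("pics/a.png",cv2.resize(a,(784,588)))
cv2.imwrite("pics/b.png",cv2.resize(b[130:310,120:430],None,fx=2.58,fy=2.58,interpolation=cv2.INTER_CUBIC))
```

```text
(no output)
```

View pics/a.png

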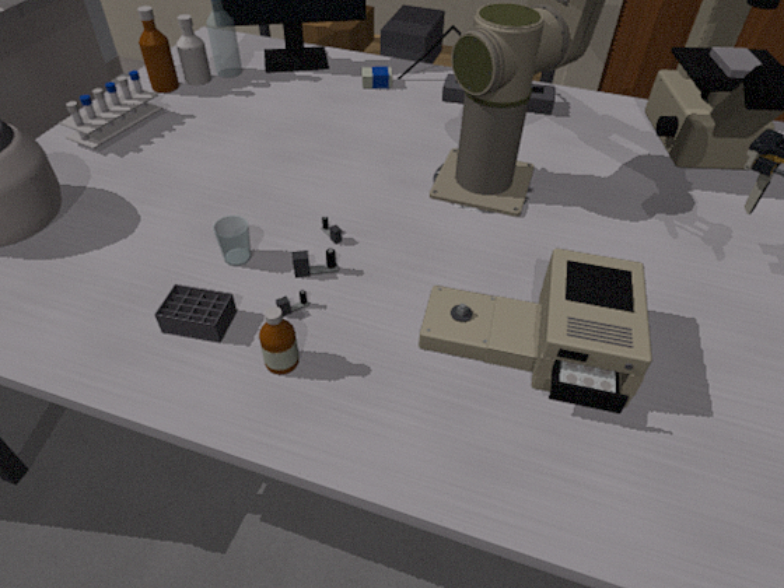

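View pics/b.png

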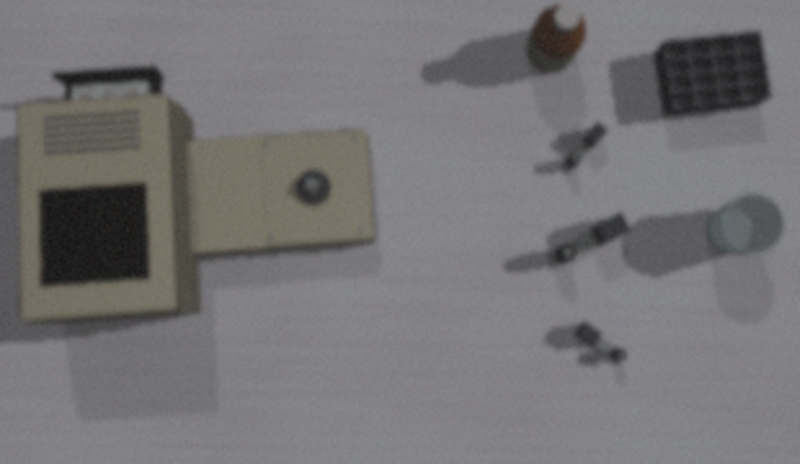

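In the top view, three cranks lie in a column, at about (352,183), (350,222) and (352,264). The middle one is visibly larger. The shaft is at about (241,202) on the low deck. I'll check sizes with depth and an enlarged crop.

Run:
```python
from h import *
ims=[]
for c in("top","scene"):
    Ds=[];Is=[]
    for i in range(4):
        p,d=robot.read_camera(c);Ds.append(d);Is.append(p.astype(float))
    p=np.mean(Is,0).astype(np.uint8);d=np.median(Ds,0);np.save(c+"D.npy",d);np.save(c+"I.npy",p)
    P=cloud(c,d);z=P[...,2];ok=d>0
    print(c,"bench z",np.median(z[ok&(abs(z)<.01)&(P[...,0]>.2)&(P[...,0]<.7)&(abs(P[...,1])<.15)]))
    for n,x0 in(("near",.32),("mid",.44),("far",.555)):
        m=ok&(abs(P[...,0]-x0)<.055)&(abs(P[...,1]+.26)<.06)&(z>.012)
        nn,L,S,C=cv2.connectedComponentsWithStats((m&(z>.02)).astype(np.uint8))
        for k in range(1,nn):
            if S[k,4]>4:
                q=P[L==k];zt=np.percentile(q[:,2],90);t=q[q[:,2]>zt-.008]
                print(n,S[k,4],"ztop",zt.round(4),"c",t.mean(0).round(4),"ext",np.ptp(t,0).round(3),"uv",C[k].round(1))
    m=ok&(P[...,0]>.3)&(P[...,0]<.6)&(P[...,1]>-.05)&(P[...,1]<.2)
    s=m&(z>.053)&(z<.075)&(P[...,1]<.1);q=P[s];print("shaft",len(q),q.mean(0).round(4),np.median(q,0).round(4),q.max(0).round(4))
    dk=m&(abs(z-.045)<.006);q=P[dk][:,:2];print("deck z",np.median(z[dk]),"rect",cv2.minAreaRect(q.astype(np.float32)),np.percentile(q,[1,99],axis=0).round(3).tolist())
    h=ok&(abs(z-.13)<.008)&(P[...,0]>.2)&(P[...,0]<.8)&(P[...,1]>0)&(P[...,1]<.5);print("housing",cv2.minAreaRect(P[h][:,:2].astype(np.float32)),np.median(z[h]))
    r=[(200,280,310,400),(160,240,195,275)][c=="scene"]
    r2=[(165,240,200,290),(205,270,290,375)][c=="scene"]
    for a in(r,r2): ims.append(cv2.resize(p[a[0]:a[1],a[2]:a[3]],(400,300),interpolation=cv2.INTER_CUBIC))
r=np.load("topI.npy")[165:280,305:405];ims[0]=cv2.resize(r,(400,300),interpolation=cv2.INTER_CUBIC)
save("c1",np.vstack([np.hstack(ims[:2]),np.hstack(ims[2:])]))
```

```text
top bench z -0.00015869153246081443
near 50 ztop 0.036 c [ 0.325  -0.2527  0.0342] ext [0.023 0.023 0.007] uv [348.  259.1]
near 21 ztop 0.037 c [ 0.3023 -0.286   0.035 ] ext [0.011 0.012 0.008] uv [359.6 267.2]
mid 109 ztop 0.0517 c [ 0.443  -0.2778  0.0499] ext [0.035 0.038 0.008] uv [356.4 218.5]
mid 47 ztop 0.0539 c [ 0.4142 -0.2249  0.0517] ext [0.017 0.018 0.008] uv [338.5 228.1]
far 46 ztop 0.0352 c [ 0.5535 -0.2632  0.0333] ext [0.026 0.021 0.009] uv [350.4 181.8]
far 20 ztop 0.0363 c [ 0.5231 -0.2368  0.0351] ext [0.009 0.012 0.004] uv [341.8 192. ]
shaft 26 [0.4845 0.0599 0.0654] [0.484  0.0606 0.0653] [0.4928 0.067  0.0697]
deck z 0.044764085598348935 rect ((0.4492466151714325, 0.0952521413564682), (0.19470463693141937, 0.20547112822532654), 4.90093994140625) [[0.412, -0.004], [0.547, 0.197]]
housing ((0.45130184292793274, 0.2779027819633484), (0.23002344369888306, 0.16045673191547394), 4.851429462432861) 0.13029365099098383
scene bench z -0.0005055291683483483
near 27 ztop 0.0354 c [ 0.3075 -0.2858  0.0329] ext [0.012 0.012 0.008] uv [232.1 157.7]
near 53 ztop 0.0344 c [ 0.3304 -0.2521  0.0324] ext [0.021 0.023 0.008] uv [239.6 164.7]
mid 160 ztop 0.0499 c [ 0.4487 -0.2765  0.0483] ext [0.033 0.036 0.009] uv [214.8 185.8]
mid 83 ztop 0.0522 c [ 0.4206 -0.2238  0.0507] ext [0.018 0.019 0.01 ] uv [236.2 183.7]
far 32 ztop 0.036 c [ 0.5291 -0.2354  0.0333] ext [0.012 0.011 0.009] uv [216.2 210.9]
far 72 ztop 0.0344 c [ 0.5593 -0.2624  0.0324] ext [0.023 0.026 0.008] uv [202.2 216.3]
shaft 45 [0.4901 0.0614 0.0621] [0.4913 0.0619 0.0622] [0.496  0.0701 0.0691]
deck z 0.044457860701920066 rect ((0.4522545337677002, 0.09550928324460983), (0.1964166760444641, 0.204643115401268), 4.7594757080078125) [[0.417, -0.001], [0.553, 0.197]]
housing ((0.45377951860427856, 0.27783524990081787), (0.2312442511320114, 0.1588304042816162), 4.856029033660889) 0.129898948769829
```

View pics/c1.png

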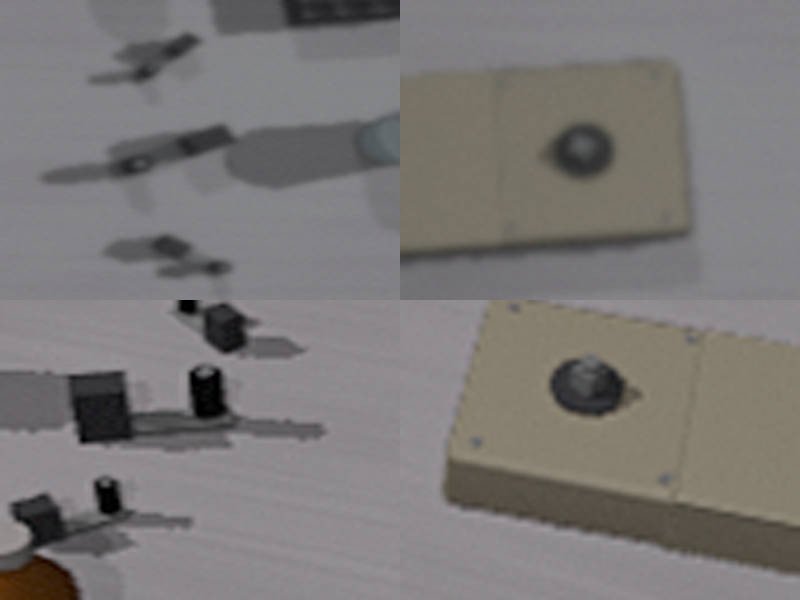

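The crank meant is the middle one, hub at top (356,218) and scene (215,186). Its hub is 50 mm high and its knob is 60 mm from the hub. The outer two, at top (348,259) and (350,182), are only about 35 mm high with a 40 mm arm, so they are look-alikes.

Emit:
move_arm:
  deltas: [-0.522,-0.649,0,0,0,0.613,1,-0.522,-0.649,0,0,0,0.613,1,-0.522,-0.649,0,0,0,0.613,1,-0.522,-0.649,0,0,0,0.613,1,-0.522,-0.649,0,0,0,0.613,1,-0.522,-0.649,0,0,0,0.613,1,-0.522,-0.649,0,0,0,0.613,1,-0.522,-0.649,0,0,0,0.613,1,-0.522,-0.649,0,0,0,0.613,1,-0.522,-0.649,0,0,0,0.613,1,-0.522,-0.649,0,0,0,0.613,1,-0.522,-0.649,0,0,0,0.613,1]
  squeeze: 20

```text
t: 2.8
tool_pos: [0.4277, -0.1983, 0.2301]
orientation: [1.61, 2.696, 0.0]
force: [1.2, 0.4, -0.5]
opening: 0.093
gripper_force: 0.0
```

Emit:
move_arm:
  deltas: [-0.078,-0.021,0,0,0,0,1,-0.078,-0.021,0.03,0,0,0,1,-0.078,-0.021,0.08,0,0,0,1,-0.078,-0.021,0.13,0,0,0,1,-0.078,-0.021,0.17,0,0,0,1,-0.078,-0.021,0.195,0,0,0,1,-0.078,-0.021,0.206,0,0,0,1,-0.078,-0.021,0.206,0,0,0,0.6,-0.078,-0.021,0.206,0,0,0,0.3,-0.078,-0.021,0.206,0,0,0,0.1,-0.078,-0.021,0.206,0,0,0,0.1,-0.078,-0.021,0.206,0,0,0,0.1]
  squeeze: 20

```text
t: 4.3
tool_pos: [0.4463, -0.2747, 0.024]
orientation: [1.609, 2.697, -0.0]
force: [-0.2, 0.1, -0.8]
opening: 0.0473
gripper_force: 0.0
```

Emit:
move_arm:
  deltas: [0,0,0,0,0,0,0.1,0,0,0,0,0,0,0.1,0,0,0,0,0,0,0.1,0,0,0,0,0,0,0.1,0,0,0,0,0,0,0.1]
  squeeze: 25

```text
t: 4.92
tool_pos: [0.446, -0.2746, 0.0236]
orientation: [-1.61, -2.698, 0.0]
force: [-1.2, -1.1, 1.6]
opening: 0.0241
gripper_force: 24.8
```

Emit:
move_arm:
  deltas: [0,0,-0.04,0,0,0,0.1,0,0,-0.1,0,0,0,0.1,0.05,0.035,-0.13,0,0,0,0.1,0.1,0.07,-0.13,0,0,0,0.1,0.15,0.105,-0.13,0,0,0,0.1,0.2,0.14,-0.13,0,0,0,0.1,0.24,0.168,-0.13,0,0,0,0.1,0.265,0.186,-0.12,0,0,0,0.1,0.276,0.194,-0.095,0,0,0,0.1,0.276,0.194,-0.088,0,0,0,0.1,0.276,0.194,-0.088,0,0,0,0.1]

```text
t: 6.3
tool_pos: [0.485, 0.0601, 0.111]
orientation: [-1.609, -2.697, 0.002]
force: [0.0, 0.3, -2.6]
opening: 0.024
gripper_force: 24.8
```

Run:
```python
from h import *
ims=[]
s=robot.read_state();print(s["tool_pos"],s["force"])
for c in("top","scene"):
    Ds=[];Is=[]
    for i in range(4):
        p,d=robot.read_camera(c);Ds.append(d);Is.append(p.astype(float))
    p=np.mean(Is,0).astype(np.uint8);d=np.median(Ds,0);P=cloud(c,d);z=P[...,2]
    m=(d>0)&(abs(P[...,0]-.47)<.1)&(abs(P[...,1]-.07)<.09)&(z>.12)&(z<.145)
    nn,L,S,C=cv2.connectedComponentsWithStats(m.astype(np.uint8))
    for k in range(1,nn):
        if S[k,4]>8:
            q=P[L==k];print(c,S[k,4],q.mean(0).round(4),np.ptp(q,0).round(3),C[k].round(1))
    uv=proj(c,[.486,.06,.085]).astype(int);print(uv)
    ims.append(cv2.resize(p[uv[1]-35:uv[1]+35,uv[0]-23:uv[0]+23] if 0 else p[uv[1]-40:uv[1]+40,uv[0]-40:uv[0]+40],(400,400),interpolation=cv2.INTER_CUBIC))
save("d1",np.hstack(ims))
```

```text
[0.48497075 0.06006694 0.11097788] [ 0.02449552  0.27915214 -2.61362637]
top 50 [0.4552 0.1087 0.1382] [0.017 0.019 0.022] [219.  208.4]
[239 200]
scene 60 [0.4977 0.0482 0.1336] [0.022 0.018 0.019] [327.4 200.7]
[331 212]
```

View pics/d1.png

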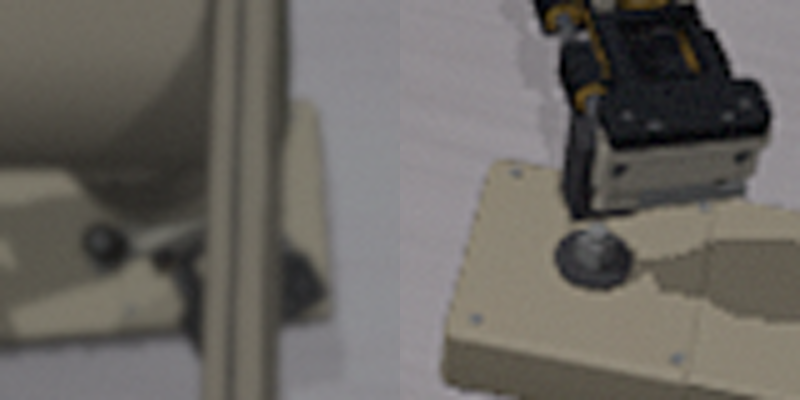

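Run:
```python
from h import *
c="top"
p0=np.load("topI.npy").astype(float);d0=np.load("topD.npy")
Is=[];Ds=[]
for i in range(6):
    p,d=robot.read_camera(c);Is.append(p.astype(float));Ds.append(d)
p=np.mean(Is,0);d=np.median(Ds,0)
def show(P,d,ctr,r,zl):
    C=cloud(c,d);m=(d>0)&(np.hypot(C[...,0]-ctr[0],C[...,1]-ctr[1])<r)&(C[...,2]>zl)
    v,u=np.nonzero(m);print(len(u),"uv",u.mean().round(2),v.mean().round(2),"xyz",C[m].mean(0).round(4),C[m].std(0).round(4))
def onz(uv,z):
    a=px(c,uv,1.);b=px(c,uv,2.);return (a+(b-a)*(z-a[2])/(b[2]-a[2])).round(4)
show(p,d,(.456,.111),.02,.134); show(p0,d0,(.4142,-.2249),.02,.048);show(p0,d0,(.443,-.2778),.03,.046)
show(p0,d0,(.4845,.06),.012,.062);show(p0,d0,(.4845,.06),.012,.0655)
# dark disc centroid of collar, knob
def dark(P,u0,v0,r,z,lab):
    g=P.mean(2);w=g[v0-r:v0+r+1,u0-r:u0+r+1];bg=np.percentile(w,70)
    k=np.clip(bg*0.8-w,0,None);V,U=np.mgrid[v0-r:v0+r+1,u0-r:u0+r+1]
    uv=[(k*U).sum()/k.sum(),(k*V).sum()/k.sum()];print(lab,np.round(uv,2),onz(uv,z))
dark(p,220,208,4,.1395,"knob now");dark(p0,339,228,4,.052,"knob0");dark(p0,241,202,9,.049,"collar")
g=p0.mean(2);print(g[194:210,232:252].astype(int))
m=robot.camera_model(c);print("cam",(-np.array(m["R"]).T@np.array(m["t"])).round(3))
m=robot.camera_model("scene");print("cam",(-np.array(m["R"]).T@np.array(m["t"])).round(3))
```

```text
545 uv 187.44 182.24 xyz [0.4547 0.1078 0.4917] [0.0102 0.0076 0.1063]
36 uv 339.33 227.78 xyz [ 0.4142 -0.2251  0.0519] [0.005  0.0048 0.0016]
93 uv 357.29 218.05 xyz [ 0.4431 -0.2779  0.05  ] [0.0076 0.0091 0.0013]
22 uv 240.36 201.59 xyz [0.4846 0.0599 0.0663] [0.0038 0.0038 0.0026]
13 uv 240.38 201.38 xyz [0.4849 0.0596 0.0683] [0.0028 0.0029 0.0009]
knob now [221.03 209.62] [0.4519 0.1032 0.1395]
knob0 [336.58 228.39] [ 0.4123 -0.2171  0.052 ]
collar [240.38 202.8 ] [0.4835 0.0614 0.049 ]
[[111 112 112 111 112 110 109 108 107 107 107 108 110 111 111 113 111 112
  113 112]
 [111 113 111 112 109 106 102  98  95  95  94  96 101 106 110 112 113 112
  111 114]
 [111 112 111 109 104  95  85  78  74  73  74  77  86  96 105 111 112 111
  112 113]
 [111 112 109 105  94  79  69  62  63  60  61  62  69  81  95 106 110 112
  113 113]
 [110 110 105  93  75  63  60  67  69  65  60  56  59  66  81  95 108 112
  112 112]
 [108 103  93  78  60  54  65  75  80  77  71  63  58  59  68  85 102 111
  113 113]
 [106  93  79  61  52  52  66  82  90  88  83  73  62  56  60  78  99 109
  111 113]
 [ 98  85  70  56  48  55  70  85  91  91  84  74  62  57  57  73  96 110
  113 113]
 [ 91  80  68  54  48  53  67  79  85  86  79  68  59  57  53  69  94 107
  112 113]
 [ 86  77  67  52  46  51  59  65  76  75  71  63  54  53  57  72  95 108
  111 113]
 [ 88  80  70  57  48  45  48  52  60  67  62  54  52  51  59  75  97 109
  111 113]
 [ 94  88  78  62  53  47  44  46  50  56  55  52  52  55  62  80 102 111
  113 113]
 [104  97  84  72  62  50  48  48  48  49  51  50  54  58  72  91 106 113
  112 113]
 [109 105  96  86  74  65  55  54  51  53  52  55  58  71  87 100 109 112
  113 114]
 [111 111 105  99  91  79  69  63  61  60  65  70  76  88  99 108 112 113
  113 113]
 [112 111 110 107 104  96  88  82  79  80  83  88  95 102 108 112 113 113
  113 113]]
cam [ 0.329 -0.049  1.155]
cam [1.2   0.152 0.815]
```

Emit:
move_arm:
  deltas: [0.0024,0.0018,0.008,0,0,0,0.1,0.0024,0.0018,0.017,0,0,0,0.1,0.0024,0.0018,0.019,0,0,0,0.1,0.0024,0.0018,0.0205,0,0,0,0.1,0.0024,0.0018,0.0205,0,0,0,0.1]
  squeeze: 20

```text
t: 7.62
tool_pos: [0.4862, 0.0634, 0.0911]
orientation: [-1.61, -2.698, 0.0]
force: [-0.8, 0.7, -2.6]
opening: 0.024
gripper_force: 19.8
```

Emit:
move_arm:
  deltas: [0,0,0.001,0,0,0,0.1,0,0,0.0015,0,0,0,0.1,0,0,0.0015,0,0,0,0.1]

```text
t: 8.0
tool_pos: [0.4862, 0.0635, 0.0897]
orientation: [1.61, 2.698, 0.0]
force: [-0.2, 0.7, -3.2]
opening: 0.0239
gripper_force: 19.8
```

Emit:
move_arm:
  deltas: [0,0,0.001,0,0,0,0.1,0,0,0.002,0,0,0,0.1,0,0,0.003,0,0,0,0.1,0,0,0.003,0,0,0,0.1]

```text
t: 8.5
tool_pos: [0.4862, 0.0635, 0.0866]
orientation: [1.609, 2.698, -0.0]
force: [0.0, 0.5, -2.9]
opening: 0.0238
gripper_force: 19.8
```

Over the pilot. Next comes contact with the square.

Emit:
move_arm:
  deltas: [0,0,0.0005,0,0,0,0.1,0,0,0.001,0,0,0,0.1,0,0,0.001,0,0,0,0.1]

```text
t: 8.88
tool_pos: [0.4864, 0.0635, 0.0862]
orientation: [1.609, 2.698, 0.0]
force: [-3.2, -0.6, 5.9]
opening: 0.0245
gripper_force: 19.8
```

Emit:
move_arm:
  deltas: [0,0.0002,0.0005,0,0,0.087,0.1,0,0.0004,0.0005,0,0,0.175,0.1,-0.0001,0.0007,0.0005,0,0,0.262,0.1]

```text
t: 9.25
tool_pos: [0.488, 0.0634, 0.0863]
orientation: [1.95, 2.46, 0.002]
force: [-1.1, -2.2, 6.4]
opening: 0.0242
gripper_force: 19.8
```

Emit:
move_arm:
  deltas: [0,0.0002,0.0003,0,0,0.087,0.1,0,0.0004,0.0003,0,0,0.175,0.1,-0.0001,0.0007,0.0003,0,0,0.262,0.1]

```text
t: 9.62
tool_pos: [0.4889, 0.0631, 0.0863]
orientation: [2.255, 2.184, 0.002]
force: [-1.6, -2.9, 8.2]
opening: 0.0242
gripper_force: 19.8
```

Emit:
move_arm:
  deltas: [0,0.0002,0,0,0,0.087,0.1,0,0.0004,0,0,0,0.175,0.1,-0.0001,0.0007,0,0,0,0.262,0.1]

```text
t: 10.0
tool_pos: [0.4894, 0.0629, 0.0862]
orientation: [2.521, 1.871, 0.002]
force: [-2.2, -3.6, 7.7]
opening: 0.0243
gripper_force: 19.8
```

Emit:
move_arm:
  deltas: [0,0.0002,0,0,0,0.087,0.1,0,0.0004,0,0,0,0.175,0.1,-0.0001,0.0007,0,0,0,0.262,0.1]

```text
t: 10.38
tool_pos: [0.4902, 0.0627, 0.0863]
orientation: [2.744, 1.525, 0.003]
force: [-1.0, -2.9, 7.6]
opening: 0.0239
gripper_force: 19.8
```

No drop, so the lateral centring is off. I'll lift clear of the square and probe the pilot with the socket walls.

Emit:
move_arm:
  deltas: [0,0,-0.004,0,0,0,0.1,0,0,-0.004,0,0,0,0.1,0.002,0,-0.004,0,0,0,0.1,0.0035,0,-0.004,0,0,0,0.1,0.0035,0,-0.004,0,0,0,0.1]

```text
t: 11.0
tool_pos: [0.4899, 0.0653, 0.0882]
orientation: [2.742, 1.531, -0.005]
force: [-3.3, -5.8, -0.9]
opening: 0.0241
gripper_force: 20.0
```

Emit:
move_arm:
  deltas: [-0.002,0,0,0,0,0,0.1,-0.0045,0,0,0,0,0,0.1,-0.007,0,0,0,0,0,0.1,-0.007,0,0,0,0,0,0.1]

```text
t: 11.5
tool_pos: [0.487, 0.0604, 0.0889]
orientation: [-2.743, -1.531, -0.0]
force: [0.3, -0.6, -3.2]
opening: 0.0237
gripper_force: 20.0
```

Emit:
move_arm:
  deltas: [-0.0015,0,0,0,0,0,0.1,-0.0015,0,0,0,0,0,0.1]

```text
t: 11.75
tool_pos: [0.4866, 0.0596, 0.089]
orientation: [-2.743, -1.53, -0.002]
force: [2.5, 2.8, -4.2]
opening: 0.0239
gripper_force: 20.0
```

Emit:
move_arm:
  deltas: [0.003,0,0,0,0,0,0.1,0.003,0.0015,0,0,0,0,0.1,0.003,0.003,0,0,0,0,0.1,0.003,0.004,0,0,0,0,0.1,0.003,0.004,0,0,0,0,0.1]

```text
t: 12.38
tool_pos: [0.4898, 0.0603, 0.0884]
orientation: [-2.741, -1.529, 0.004]
force: [-7.3, 4.4, 1.1]
opening: 0.0236
gripper_force: 20.0
```

Emit:
move_arm:
  deltas: [0,-0.003,0,0,0,0,0.1,0,-0.006,0,0,0,0,0.1,0,-0.008,0,0,0,0,0.1,0,-0.008,0,0,0,0,0.1]

```text
t: 12.88
tool_pos: [0.4846, 0.0637, 0.089]
orientation: [2.743, 1.53, 0.001]
force: [0.1, -0.8, -2.3]
opening: 0.0239
gripper_force: 20.0
```

Emit:
move_arm:
  deltas: [0.0008,0.0026,0,0,0,0,0.1,0.0008,0.0026,0.002,0,0,0,0.1,0.0008,0.0026,0.003,0,0,0,0.1,0.0008,0.0026,0.004,0,0,0,0.1,0.0008,0.0026,0.004,0,0,0,0.1]

```text
t: 13.5
tool_pos: [0.4869, 0.0631, 0.0847]
orientation: [-2.743, -1.531, 0.0]
force: [-0.3, 0.6, -2.7]
opening: 0.024
gripper_force: 20.0
```

It's entering the square with no contact force, so I'll continue down.

Emit:
move_arm:
  deltas: [0,0,0.002,0,0,0,0.1,0,0,0.004,0,0,0,0.1,0,0,0.004,0,0,0,0.1]

```text
t: 13.88
tool_pos: [0.4868, 0.0631, 0.0806]
orientation: [-2.743, -1.531, 0.001]
force: [0.4, -0.1, -3.0]
opening: 0.0236
gripper_force: 20.0
```

Emit:
move_arm:
  deltas: [0,0,0.002,0,0,0,0.1,0,0,0.004,0,0,0,0.1,0,0,0.006,0,0,0,0.1,0,0,0.0072,0,0,0,0.1,0,0,0.0078,0,0,0,0.1,0,0,0.0078,0,0,0,0.1]

```text
t: 14.62
tool_pos: [0.487, 0.0631, 0.073]
orientation: [-2.743, -1.531, 0.0]
force: [-1.6, 0.3, -3.7]
opening: 0.0238
gripper_force: 20.0
```

Emit:
move_arm:
  deltas: [0,0,0,0,0,0,0.5,0,0,0,0,0,0,0.5,0,0,0,0,0,0,0.5,0,0,-0.02,0,0,0,0.5,0,0,-0.055,0,0,0,0.5,0.03,0,-0.055,0,0,0,0.5,0.0575,0,-0.055,0,0,0,0.5,0.0575,0,-0.055,0,0,0,0.5]

```text
t: 15.62
tool_pos: [0.5179, 0.1132, 0.1283]
orientation: [2.742, 1.533, 0.001]
force: [-0.3, -0.7, 0.2]
opening: 0.0468
gripper_force: 0.0
```

Run:
```python
from h import *
s=robot.read_state();print(s["tool_pos"],s["opening"],s["q"])
ims=[]
for c in("top","scene"):
    Ds=[];Is=[]
    for i in range(3):
        p,d=robot.read_camera(c);Ds.append(d);Is.append(p.astype(float))
    p=np.mean(Is,0).astype(np.uint8);d=np.median(Ds,0);P=cloud(c,d);z=P[...,2]
    m=(d>0)&(abs(P[...,0]-.50)<.07)&(abs(P[...,1]-.085)<.07)&(z>.08)&(z<.108)
    nn,L,S,C=cv2.connectedComponentsWithStats(m.astype(np.uint8))
    for k in range(1,nn):
        if S[k,4]>8:
            q=P[L==k];print(c,S[k,4],q.mean(0).round(4),np.percentile(q[:,2],95).round(4),np.ptp(q,0).round(3),C[k].round(1))
    # tray front: black panel top edge, points z in .05-.08 ahead of housing
    ex=np.array([.9964,.0845]);ey=np.array([-.0845,.9964]);S0=np.array([.4847,.0599] if c=="top" else [.4873,.0599])
    a=(P[...,:2]-S0)@ex;b=(P[...,:2]-S0)@ey
    t=(d>0)&(b>170)if 0 else (d>0)&(b>.17)&(b<.27)&(a>.103)&(a<.18)&(z>.02)&(z<.1)
    print(c,"tray front",t.sum(),np.percentile(a[t],[50,80,90,95]).round(4) if t.sum() else "", "z",np.percentile(z[t],[5,95]).round(3))
    uv=proj(c,[.49,.08,.08]).astype(int)
    ims.append(cv2.resize(p[uv[1]-45:uv[1]+45,uv[0]-45:uv[0]+45],(400,400),interpolation=cv2.INTER_CUBIC))
save("e1",np.hstack(ims))
```

```text
[0.51788462 0.11316082 0.12830694] 0.04675357157426786 [1.18230582e-01 1.31444112e-02 1.79961327e+00 2.34971399e-04
 1.32816345e+00 6.69471630e-01]
top 111 [0.4833 0.0594 0.0976] 0.1012 [0.034 0.036 0.02 ] [239.4 200.4]Traceback (most recent call last):
  File "<stdin>", line 18, in <module>
    return _quantile_unchecked(
        a, q, axis, out, overwrite_input, method, keepdims, weights)
    return _ureduce(a,
                    func=_quantile_ureduce_func,
    ...<5 lines>...
                    overwrite_input=overwrite_input,
                    method=method)
    r = func(a, **kwargs)
    result = _quantile(arr,
                       quantiles=q,
    ...<2 lines>...
                       out=out,
                       weights=wgt)
    slices_having_nans = np.isnan(arr[-1, ...])
                                  ~~~^^^^^^^^^
IndexError: index -1 is out of bounds for axis 0 with size 0
```

Run:
```python
from h import *
ex=np.array([.9964,.0845]);ey=np.array([-.0845,.9964])
for c,S0 in(("top",[.4847,.0599]),("scene",[.4873,.0599])):
    d=np.load(c+"D.npy");P=cloud(c,d);z=P[...,2]
    a=(P[...,:2]-S0)@ex;b=(P[...,:2]-S0)@ey
    t=(d>0)&(b>.17)&(b<.27)&(a>.103)&(a<.18)&(z>.015)&(z<.1)
    if t.sum():
        print(c,t.sum(),np.percentile(a[t],[50,80,90,95,99]).round(4),np.percentile(z[t],[5,95]).round(3))
        k=t&(np.load(c+"I.npy").mean(2)<60);print("black",k.sum(),np.percentile(a[k],[5,25,50,75,90,95,99]).round(4),np.percentile(z[k],[5,50,95]).round(3))
    f=(d>0)&(b>.15)&(b<.29)&(a>.085)&(a<.115)&(z>.09)&(z<.125);print("face",f.sum(),np.median(a[f]) if f.sum() else "")
```

```text
top 387 [0.1363 0.1377 0.1398 0.1417 0.1429] [0.049 0.084]
black 165 [0.1328 0.137  0.1374 0.138  0.1397 0.1403 0.1411] [0.049 0.072 0.084]
face 6 0.10001806059836837
scene 962 [0.1418 0.1425 0.1429 0.1431 0.1434] [0.044 0.084]
black 654 [0.1385 0.1417 0.1422 0.1426 0.143  0.1432 0.1435] [0.045 0.067 0.084]
face 725 0.09917964454423316
```

Emit:
move_arm:
  deltas: [0,0,0.03,0,0,0,0.5,0,0,0.049,0,0,0,0.5,0,0,0.049,0,0,0,0.3,0,0,0.049,0,0,0,0.1,0,0,0.049,0,0,0,0.1,0,0,0.049,0,0,0,0.1,0,0,0.049,0,0,0,0.1]
  squeeze: 12

```text
t: 16.65
tool_pos: [0.5181, 0.1122, 0.08]
orientation: [2.743, 1.53, 0.003]
force: [0.9, 1.4, 2.7]
opening: 0.0198
gripper_force: 12.0
```

Emit:
move_arm:
  deltas: [-0.002,0.0155,0,0,0,0,0.1,-0.008,0.03,0,0,0,0,0.1,-0.0176,0.0424,0,0,0,0,0.1,-0.03,0.052,0,0,0,0,0.1,-0.0445,0.058,0,0,0,0,0.1,-0.06,0.06,0,0,0,0,0.1]
  squeeze: 15

```text
t: 17.4
tool_pos: [0.5376, 0.0293, 0.0797]
orientation: [-2.743, -1.53, -0.002]
force: [-2.6, 6.4, 6.3]
opening: 0.02
gripper_force: 15.0
```

Emit:
move_arm:
  deltas: [-0.0155,-0.0025,0,0,0,0,0.1,-0.03,-0.0085,0,0,0,0,0.1,-0.0424,-0.018,0,0,0,0,0.1,-0.052,-0.0305,0,0,0,0,0.1,-0.058,-0.045,0,0,0,0,0.1,-0.06,-0.0605,0,0,0,0,0.1]

```text
t: 18.15
tool_pos: [0.4546, 0.0093, 0.0797]
orientation: [2.742, 1.529, 0.004]
force: [7.8, 4.3, 0.2]
opening: 0.0197
gripper_force: 15.0
```

Emit:
move_arm:
  deltas: [0.0028,-0.0155,0,0,0,0,0.1,0.0088,-0.03,0,0,0,0,0.1,0.0184,-0.0424,0,0,0,0,0.1,0.0308,-0.052,0,0,0,0,0.1,0.0453,-0.058,0,0,0,0,0.1,0.0608,-0.06,0,0,0,0,0.1]

```text
t: 18.9
tool_pos: [0.4347, 0.0928, 0.0795]
orientation: [2.741, 1.53, -0.001]
force: [3.8, -7.6, 5.6]
opening: 0.0198
gripper_force: 15.0
```

Emit:
move_arm:
  deltas: [0.0154,0.0026,0,0,0,0,0.1,0.0298,0.0086,0,0,0,0,0.1,0.0421,0.0181,0,0,0,0,0.1,0.0516,0.0305,0,0,0,0,0.1,0.0575,0.0449,0,0,0,0,0.1,0.0595,0.06,0,0,0,0,0.1,0.0575,0.0752,0,0,0,0,0.1,0.0516,0.0895,0,0,0,0,0.1,0.0421,0.1016,0,0,0,0,0.1,0.0298,0.111,0,0,0,0,0.1,0.0154,0.117,0,0,0,0,0.1,0,0.119,0,0,0,0,0.1]

```text
t: 20.4
tool_pos: [0.5376, 0.0305, 0.0799]
orientation: [2.742, 1.53, 0.005]
force: [5.5, 0.3, 1.8]
opening: 0.0196
gripper_force: 15.0
```

```bash
cat > tray.py <<'E'
from h import *
ex=np.array([.9964,.0845]);ey=np.array([-.0845,.9964]);S0=[.4873,.0599];c="scene"
Ds=[]
for i in range(3):
    p,d=robot.read_camera(c);Ds.append(d)
d=np.median(Ds,0);P=cloud(c,d);z=P[...,2];a=(P[...,:2]-S0)@ex;b=(P[...,:2]-S0)@ey
t=(d>0)&(b>.17)&(b<.27)&(a>.09)&(a<.18)&(z>.045)&(z<.075)&(p.mean(2)<60);f=(d>0)&(b>.15)&(b<.29)&(a>.085)&(a<.115)&(z>.09)&(z<.125)
print("panel",t.sum(),np.percentile(a[t],[25,50,75,90]).round(4),"face",np.median(a[f]).round(4))
h=(d>0)&(np.hypot(P[...,0]-.488,P[...,1]-.06)<.03)&(z>.09)&(z<.106);print("hub top",h.sum(),np.median(z[h]),np.percentile(z[h],95))
E
python3 tray.py
```

```text
panel 394 [0.1175 0.1179 0.1184 0.1188] face 0.0993
hub top 100 0.09810598218861766 0.09980067092735305
```

Emit:
move_arm:
  deltas: [-0.0155,-0.002,0,0,0,0,0.1,-0.03,-0.008,0,0,0,0,0.1,-0.0424,-0.0176,0,0,0,0,0.1,-0.052,-0.03,0,0,0,0,0.1,-0.0577,-0.0445,0,0,0,0,0.1,-0.0597,-0.06,0,0,0,0,0.1,-0.0577,-0.0752,0,0,0,0,0.1,-0.052,-0.0896,0,0,0,0,0.1,-0.0424,-0.1018,0,0,0,0,0.1,-0.03,-0.1114,0,0,0,0,0.1,-0.0155,-0.1173,0,0,0,0,0.1,0,-0.1193,0,0,0,0,0.1]

```text
t: 22.05
tool_pos: [0.435, 0.0937, 0.0793]
orientation: [2.741, 1.53, 0.001]
force: [8.8, -11.4, -0.0]
opening: 0.0198
gripper_force: 15.0
```

```bash
python3 tray.py
```

```text
panel 392 [0.1073 0.1078 0.1083 0.1088] face 0.0993
hub top 131 0.09821694001557608 0.09968208132157105
```

Emit:
move_arm:
  deltas: [0.0155,0.003,0,0,0,0,0.1,0.03,0.009,0,0,0,0,0.1,0.0424,0.0186,0,0,0,0,0.1,0.0518,0.031,0,0,0,0,0.1,0.0573,0.0455,0,0,0,0,0.1,0.0592,0.061,0,0,0,0,0.1,0.0572,0.0755,0,0,0,0,0.1,0.0515,0.0895,0,0,0,0,0.1]

```text
t: 23.2
tool_pos: [0.5378, 0.0933, 0.079]
orientation: [-2.74, -1.531, -0.003]
force: [3.9, 6.6, 1.8]
opening: 0.0196
gripper_force: 15.0
```

```bash
python3 tray.py
```

```text
return _methods._mean(a, axis=axis, dtype=dtype,
  ret = ret.dtype.type(ret / rcount)
Traceback (most recent call last):
  File "tray.py", line 9, in <module>
    h=(d>0)&(np.hypot(P[...,0]-.488,P[...,1]-.06)<.03)&(z>.09)&(z<.106);print("hub top",h.sum(),np.median(z[h]),np.percentile(z[h],95))
                                                                                                                ~~~~~~~~~~~~~^^^^^^^^^
IndexError: index -1 is out of bounds for axis 0 with size 0
```

Emit:
move_arm:
  deltas: [-0.0028,0.0045,0,0,0,0,0.1,-0.006,0.0085,0,0,0,0,0.1,-0.0095,0.0124,0,0,0,0,0.1,-0.0095,0.0124,0,0,0,0,0.1]

```text
t: 23.85
tool_pos: [0.5441, 0.0777, 0.0794]
orientation: [-2.743, -1.531, -0.005]
force: [8.0, 3.7, 1.7]
opening: 0.0193
gripper_force: 15.0
```

Emit:
move_arm:
  deltas: [-0.0037,0.0042,0,0,0,0,0.1,-0.0077,0.0074,0,0,0,0,0.1,-0.012,0.0101,0,0,0,0,0.1,-0.012,0.0101,0,0,0,0,0.1]

```text
t: 24.35
tool_pos: [0.5464, 0.0618, 0.0794]
orientation: [-2.743, -1.531, -0.004]
force: [8.2, 1.2, 1.8]
opening: 0.0198
gripper_force: 15.0
```

```bash
python3 tray.py 2>/dev/null
```

```text
panel 395 [0.0992 0.0996 0.1002 0.1006] face 0.0993
```

Emit:
move_arm:
  deltas: [-0.0023,0.0013,0,0,0,0,0.1,-0.0046,0.0026,0,0,0,0,0.1,-0.0046,0.0026,0,0,0,0,0.1]

```text
t: 24.88
tool_pos: [0.5462, 0.0566, 0.0794]
orientation: [-2.743, -1.531, -0.004]
force: [7.4, 2.3, 1.0]
opening: 0.0197
gripper_force: 15.0
```

Emit:
move_arm:
  deltas: [-0.0026,0.0011,0,0,0,0,0.1,-0.0052,0.0021,0,0,0,0,0.1,-0.0052,0.0021,0,0,0,0,0.1]

```text
t: 25.25
tool_pos: [0.5454, 0.0508, 0.0795]
orientation: [2.743, 1.531, 0.004]
force: [9.0, 1.1, 0.9]
opening: 0.0196
gripper_force: 15.0
```

```bash
python3 tray.py 2>/dev/null
```

```text
panel 383 [0.0986 0.0991 0.0995 0.1   ] face 0.0993
hub top 7 0.09512836852862892 0.09975592557162746
```

Emit:
move_arm:
  deltas: [-0.0028,0.001,0,0,0,0,0.1,-0.0056,0.0018,0,0,0,0,0.1,-0.0056,0.0018,0,0,0,0,0.1]

```text
t: 25.78
tool_pos: [0.5441, 0.0459, 0.0796]
orientation: [-2.743, -1.531, -0.006]
force: [8.4, 4.3, 2.0]
opening: 0.0198
gripper_force: 15.0
```

Emit:
move_arm:
  deltas: [0,0,0,0,0,0,0.38,0,0,0,0,0,0,0.38,0,0,0,0,0,0,0.38,0,0,-0.03,0,0,0,0.38,0,0,-0.08,0,0,0,0.38,0,0,-0.14,0,0,0,0.38,-0.05,0,-0.16,0,0,0,0.38,-0.1,0,-0.16,0,0,0,0.38,-0.15,0,-0.16,0,0,0,0.38,-0.15,0,-0.16,0,0,0,0.38,-0.15,0,-0.16,0,0,0,0.38]

```text
t: 27.15
tool_pos: [0.4641, -0.0837, 0.2389]
orientation: [-2.744, -1.529, -0.0]
force: [0.0, 0.6, -0.0]
opening: 0.0352
gripper_force: 0.0
```

```bash
cat >> tray.py <<'E'
p,d=robot.read_camera("scene");uv=proj("scene",[.49,.14,.08]).astype(int);save("f1",cv2.resize(p[uv[1]-80:uv[1]+80,uv[0]-100:uv[0]+100],(750,600),interpolation=cv2.INTER_CUBIC))
print(robot.read_state()["tool_pos"],robot.read_state()["force"])
E
python3 tray.py
```

```text
panel 390 [0.0985 0.099  0.0996 0.1   ] face 0.0994
hub top 127 0.09821071973990811 0.099903626124477
[ 0.46449999 -0.08294704  0.23883013] [0.43049905 0.27178844 0.95857561]
```

View pics/f1.png

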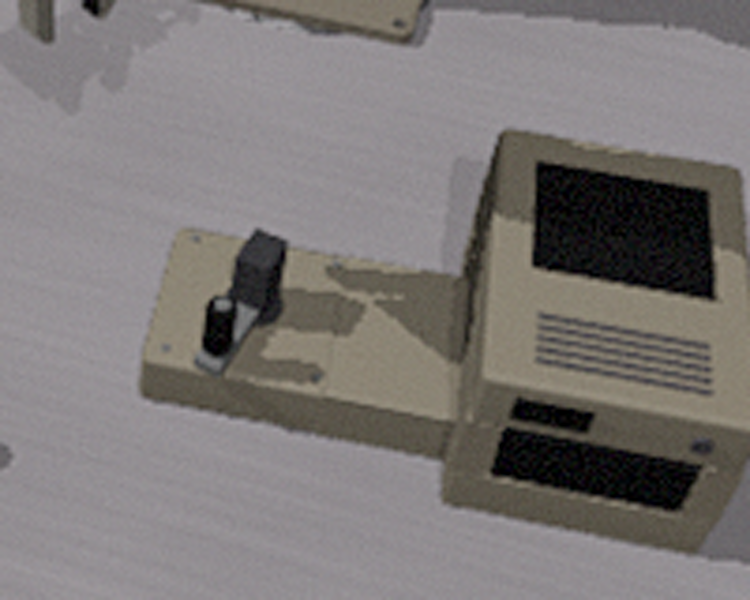

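The tray panel, at about (600,465) in the crop, is flush with the housing face. The crank is seated upright on the collar with its hub at about (260,275), and the robot is clear.

```bash
python3 -c "
from plant import robot
print(robot.close_job())"
```

```text
the job is handed in; nothing more can be done
None
```

I fitted the crank onto the shaft and wound the tray in until its panel sat flush with the housing and resistance rose. The crank is still seated, the arm is clear of everything, and I handed the job in at about 27 s; the hand-in call returned no verdict.

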